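Take the battery pack out of the logger

ROBOT

A 7-joint arm with a two-finger parallel gripper is mounted at the origin on a cart in front of the work surface, level with it; the furniture and walls round the work are solid. World frame = base frame: x ahead of the robot, y to its left, z up, the work surface at z = 0. Lengths are in m, angles in rad, forces in N, time in s.
With the tool pointing down it reaches from about 0.4 to 0.75 m from the base axis. Payload 19.5 kg.
Tool frame: the origin (TCP) lies between the finger pads; the fingertips stand 22 mm ahead of it and the grasp point (between the pads) lies 3 mm ahead of it; x points along the fingers, y is the direction in which the jaws open and shut, and the axes are right-handed (so a half turn about x gives the same grasp; the last joint's range is limited). The gripper opens to 85 mm and grips with 20 to 120 N. Pads are 22 mm wide; open, the fingers measure 114 mm over their backs; the gripper's body (76 mm by 85 mm) begins 54 mm behind the grasp point. The pads swing forward as they close: fully open they stand 13 mm farther back than shut.
Start: joints at [1.151, 0.707, -0.028, 1.485, 0.022, 0.951, -0.075], TCP at [0.212, -0.534, 0.253] pointing down, gripper open.
Joint ranges: [-2.71, 2.71], [-0.32, 2.16], [-1.57, 1.52], [0, 2.45], [-1.46, 4.6], [0, 2.02], [-2.83, 2.83]. Speed limits (rad/s): [1.89, 1.89, 2.57, 2.57, 3.01, 3.01, 3.01].

INTERFACE

Orientations are given as a rotation vector (axis times angle).
In Python, from rig import ctrl gives the robot as it stands. Calls block until the motion is done:
- ctrl.movep(position, orientation): joint-space move of the TCP to a pose.
- ctrl.move_linear(position, rotation=None, velocity=0.15): straight line of the TCP; rotation=None keeps the orientation; velocity is the mean speed in m/s.
- ctrl.move_j(angles): joint-space move.
- ctrl.gripper_to(opening): finger opening in m; the grip force is fixed at half the most; returns when the fingers have stopped.
- ctrl.wait(seconds).
- ctrl.ik(position, orientation): joint angles nearest the present ones, or None.
- ctrl.get_state(): the state.
- ctrl.read_camera(name): name is "side" or "top"; returns a dict with "frame" (420x560x3 uint8, red, green, blue), "depth" (420x560 float32, m along the optical axis (not along the pixel's ray), 0 where there is no reading), "intrinsics" (3x3 intrinsics, pixels), "eye" and "orientation" of the camera in the world. Camera axes: x right, y up, looking along -z (the intrinsics and any distortion apply to the point x, -y, -z); pixel columns grow to the right and rows downward; lengths in m; the calibration is good to about 2 mm. A picture is of the moment at which its call begins.
A pose or a line that the arm cannot do raises ctrl.MotionError and nothing moves.
- ctrl.sign_off(): hands the job in, once; it reports no verdict.
The state is a dict: "time": time; "joints": joint angles; "qvel": joint speeds; "joint_efforts": joint torques, N m; "eef_pos": TCP position; "tcp_rot": TCP orientation; "ft_force": force on the tool from outside, world axes, zero at the start; "torque": the same for the moment, N m; "gripper_width": finger opening in m.
Only numpy, scipy, OpenCV 4.12 (cv2) and the standard library are available. Lean on these libraries where they do the work, as an engineer would, in place of code of your own. Each camera call takes 0.05 s, during which the arm holds its last target.

TASK

Take the battery pack out of the data logger. First switch the logger off by tipping its toggle fully down the slope towards the front; then press the safety cap down firmly, turn it anticlockwise while pressed, never by force, lift it off and set it down in the black tray, wing up. Last, draw the pack out of its well and stand it upright in the tray beside the cap; leave the other things on the bench where they are.

Things in the scene. Friction and masses are not known exactly. Their poses are not given: they have to be found in the camera images.
- battery_neck: round aluminium collar, 76 mm outside, bore 57 mm, of the battery well in the logger (white instrument 160 x 220 x 135 mm, sloping panel with a display, fixed to the bench). Origin: centre of the collar's rim, 114 mm above the bench, 12 mm above the panel; z out of the well along its axis, leaning 25 degrees from vertical towards the logger's low front; x up the slope
- cap_wing (a point): loose black safety cap on the collar, 90 g: disc 84 mm across, 10 mm thick, on it a wing 66 mm long, 14 mm thick, 26 mm high. Point: middle of the wing, 13 mm above the disc, 45 mm above the spigot's end on which the cap stands when set down, 33 mm above the rim at the start. x along the wing, z out of the cap's top; at the start both are parallel to the collar's
- spring_plate (a joint): spring under the pack, m: 0 with the cap locked, to +0.020 with it off. It pushes the cap up with 8 to 9 N. The cap's three lugs sit in hooked bayonet tracks: press the cap 7 to 10 mm down along the axis (10 to 13 N; hard stop at 10 mm) and, kept down, turn it 55 degrees anticlockwise seen from outside (positive about z) to a stop; there it lifts off. Not pressed, it cannot turn
- pack_middle (a point): loose battery pack in the well: grey cylinder 40 mm in diameter, 95 mm long, steel ends, 160 to 260 g. Point: half-way along its axis, 47.5 mm from each end; z towards its top. With the cap on, its top is 10 mm above the rim, inside the cap; with the cap off, the spring raises it to 30 mm above the rim, where it can be gripped. Side play in the well 1.5 mm
- tray: loose black parts tray, 168 (x) x 258 (y) mm, walls 24 mm high, inside 156 x 236 mm. Origin: centre of its underside, z up; the floor is 3 mm higher. A small screwdriver lies in it along x near the +y end (centre at y = 100 mm, 16 mm wide, 15 mm high); the floor from y = -118 to 88 mm is free
- power_switch (a joint): the logger's power toggle, a black paddle 8 mm thick, 16 mm wide, tip 42 mm above the panel at the left front of the sloping panel. Value: its lean in rad, +0.25 to +0.4 at the start (on, leaning up the slope), -0.4 fully off, leaning down the slope. It stays where it is left; pushing its tip takes about 1 N
- switch_tip (a point): end of the power toggle, on its own z axis, 36 mm from its pivot; its y axis is the pivot's direction and is parallel to the collar's y. The pivot is 6 mm above the panel; round it is nothing higher than 4 mm but the cap, 110 mm to its right
- marker_black: marker pen, 135 x 17 mm, on the bench at the near edge; bystander; origin at its underside
- resistor: aluminium power resistor with fins, 56 x 28 x 12 mm, lying on the bench in front of the logger; bystander; origin at its underside
- driver: screwdriver with a blue handle, 153 x 20 x 18 mm, lying on the bench in front of the logger; bystander; origin at its underside
Mind the look-alikes: they are no part of the job. Leave any purple look-alike of the part that bears cap_wing alone.

How it is judged:
By the outcome, as a careful person would: the job done as asked, in the order asked, and still so for the second after the job is handed in, with the robot touching nothing.
It also fails if it takes over 56 s, if anything falls off the work surface, if the arm or the gripper's body presses on something with over 40 N, if the wrist force passes 120 N, or if a joint passes its speed limit or range.

## Working session

There is one attempt and no reset: what is moved stays moved. The work goes in short steps, each a Python script; the robot and the scene stay as the last script left them, time stands still between calls to the robot, and variables do not carry over. Pictures are saved under pics/ and viewed, and the job is handed in when it is done.

```bash
ls; mkdir -p pics; python3 - <<'E'
from rig import ctrl
import cv2, numpy as np
s=ctrl.get_state(); print({k:np.round(v,3) for k,v in s.items()})
for n in("side","top"):
    c=ctrl.read_camera(n); cv2.imwrite(f"pics/{n}0.png",c["frame"][:,:,::-1]); np.savez(f"{n}0.npz",**c)
    print(n,c["intrinsics"],c["eye"],c["orientation"],{k:v for k,v in c.items() if k not in("frame","depth","intrinsics","eye","orientation")})
E
```

```text
pics
{'time': np.float64(0.0), 'joints': array([ 1.151,  0.707, -0.028,  1.485,  0.022,  0.951, -0.076]), 'qvel': array([ 0.   ,  0.   , -0.   ,  0.001,  0.   ,  0.001, -0.   ]), 'joint_efforts': array([ 2.0000e-03, -8.8321e+01,  1.2340e+00, -2.3616e+01,  1.7000e-02,
        6.0000e-03, -0.0000e+00]), 'eef_pos': array([ 0.212, -0.534,  0.253]), 'tcp_rot': array([ 2.015,  0.386, -2.016]), 'ft_force': array([-0.241,  0.111,  0.395]), 'torque': array([0.029, 0.   , 0.035]), 'gripper_width': np.float64(0.085)}
side [[515.96024901   0.         281.66287925]
 [  0.         515.96024901 218.59249815]
 [  0.           0.           1.        ]] [-0.0028808  -1.29105267  0.85261268] [ 1.07150668 -0.22303704 -0.33030334] {}
top [[500.85371676   0.         276.19065858]
 [  0.         500.85371676 205.48493564]
 [  0.           0.           1.        ]] [0.34710088 0.04613278 1.26761169] [ 0.10887174 -0.13934752 -1.54105701] {}
```

View pics/top0.png

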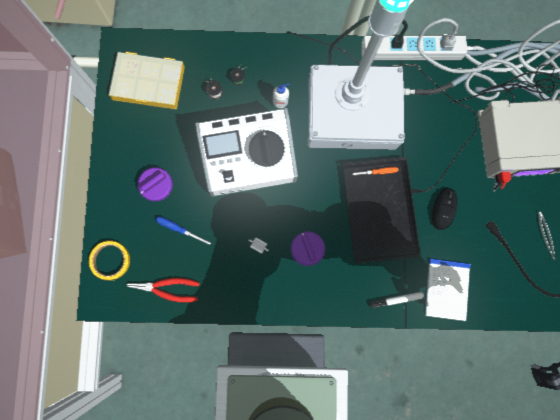

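View pics/side0.png

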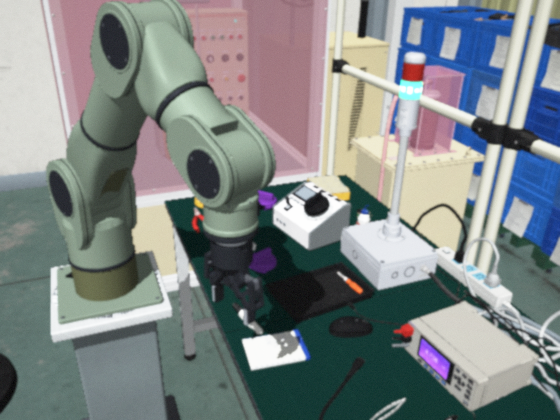

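```bash
cat > h.py <<'E'
import numpy as np, cv2
from scipy.spatial.transform import Rotation as R
class Cam:
    def __init__(s,c):
        s.f=c["frame"]; s.d=c["depth"]; s.K=np.array(c["intrinsics"]); s.e=np.array(c["eye"]); s.R=R.from_rotvec(c["orientation"]).as_matrix()
    def ray(s,u,v):
        p=np.linalg.inv(s.K)@np.array([u,v,1.]); return s.R@np.array([p[0],-p[1],-p[2]])
    def onplane(s,u,v,n,q):
        r=s.ray(u,v); n=np.asarray(n,float); return s.e+r*(n@(np.asarray(q)-s.e))/(n@r)
    def onz(s,u,v,z): return s.onplane(u,v,[0,0,1],[0,0,z])
    def pt(s,u,v): return s.e+s.ray(u,v)*s.d[int(round(v)),int(round(u))]
    def proj(s,P):
        p=s.R.T@(np.asarray(P,float)-s.e); p=np.array([p[0],-p[1],-p[2]]); q=s.K@p; return q[:2]/q[2]
    def cloud(s):
        v,u=np.mgrid[:s.d.shape[0],:s.d.shape[1]]
        p=np.stack([u,v,np.ones_like(u)],-1)@np.linalg.inv(s.K).T; p=p*np.array([1,-1,-1])
        return s.e+(p@s.R.T)*s.d[...,None]
def load(n): return Cam(np.load(n))
def tri(c1,p1,c2,p2):
    a,b=c1.ray(*p1),c2.ray(*p2)
    t=np.linalg.lstsq(np.stack([a,-b],1),c2.e-c1.e,rcond=None)[0]
    A=c1.e+a*t[0];B=c2.e+b*t[1]; return (A+B)/2,np.linalg.norm(A-B)
E
python3 - <<'E'
from h import *
t=load("top0.npz"); s=load("side0.npz")
a=cv2.resize(t.f[95:205,185:310][:,:,::-1],None,fx=6,fy=5.4,interpolation=cv2.INTER_CUBIC)
a=cv2.resize(t.f[100:200,185:310][:,:,::-1],None,fx=6,fy=6,interpolation=cv2.INTER_CUBIC); cv2.imwrite("pics/tc.png",a)
a=cv2.resize(s.f[170:255,260:370][:,:,::-1],None,fx=7,fy=7,interpolation=cv2.INTER_CUBIC); cv2.imwrite("pics/sc.png",a)
for p in [(266,148),(222,143),(228,175),(265,180),(290,185),(240,200),(380,210),(308,248),(155,184)]: print(p,t.pt(*p).round(4), t.d[p[1],p[0]])
E
```

```text
(266, 148) [0.6569 0.0532 0.1591] 1.1432348
(222, 143) [0.6779 0.158  0.1162] 1.1871152
(228, 175) [0.6003 0.1405 0.1188] 1.1725644
(265, 180) [0.6018 0.054  0.0669] 1.2255318
(290, 185) [ 0.6044 -0.0104  0.0015] 1.2917122
(240, 200) [ 0.5627  0.1173 -0.0049] 1.2891941
(380, 210) [ 0.5456 -0.2429  0.0017] 1.2862357
(308, 248) [ 0.4391 -0.0546  0.0568] 1.2116498
(155, 184) [0.5884 0.326  0.0453] 1.2400613
```

View pics/tc.png

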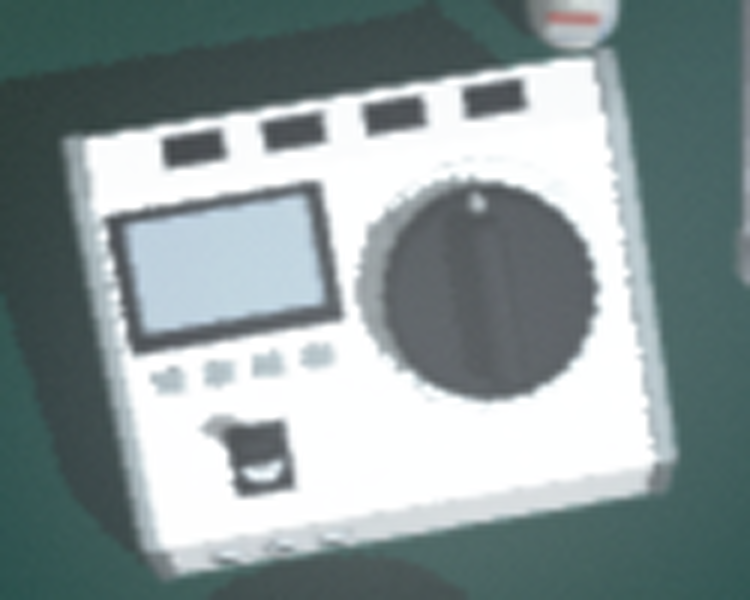

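View pics/sc.png

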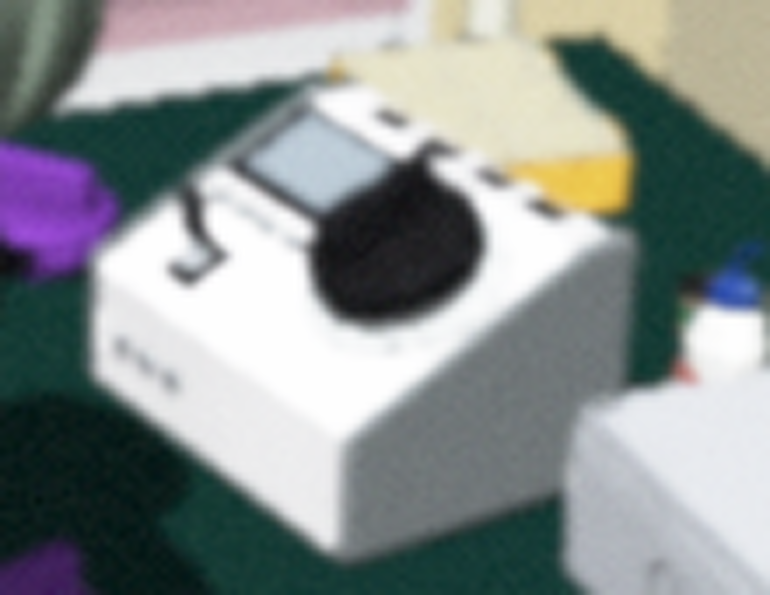

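```bash
python3 - <<'E'
from h import *
t=load("top0.npz"); s=load("side0.npz")
C=t.cloud(); g=t.f.astype(int)
box=np.zeros(t.d.shape,bool); box[105:200,195:305]=1
white=box&(g.min(-1)>190)&(t.d>0)
P=C[white]; print(len(P))
# RANSAC-ish plane
m=np.ones(len(P),bool)
for i in range(8):
    c=P[m].mean(0); n=np.linalg.svd(P[m]-c,full_matrices=False)[2][2]; n*=np.sign(n[2]); r=(P-c)@n; m=abs(r)<max(.004,.012/(i+1))
print("plane",c,n,"tilt",np.degrees(np.arccos(n[2])),"down dir yaw",np.degrees(np.arctan2(n[1],n[0])),m.sum(),r[m].std())
# dark disc
dark=box&(g.max(-1)<110); dark[:, :245]=0
k,l,st,ce=cv2.connectedComponentsWithStats(dark.astype(np.uint8),8)
i=1+np.argmax(st[1:,4]); print(st[i],ce[i])
cn=cv2.findContours((l==i).astype(np.uint8),0,cv2.CHAIN_APPROX_NONE)[0][0]
print(cv2.fitEllipse(cn))
D=C[(l==i)&(t.d>0)]; h=(D-c)@n; print("heights over panel",np.percentile(h,[2,10,25,50,75,90,98]).round(4))
# screen colour, logger white contour
wm=(box&(g.min(-1)>150)).astype(np.uint8)
cn=max(cv2.findContours(wm,0,cv2.CHAIN_APPROX_NONE)[0],key=cv2.contourArea)
print(cv2.minAreaRect(cn), cv2.approxPolyDP(cv2.convexHull(cn),4,True)[:,0].tolist())
# purple
hsv=cv2.cvtColor(t.f,cv2.COLOR_RGB2HSV)
pm=((hsv[...,0]>130)&(hsv[...,0]<150)&(hsv[...,1]>120)).astype(np.uint8)
for q in cv2.findContours(pm,0,2)[0]:
    if cv2.contourArea(q)>200: print("purple",cv2.minEnclosingCircle(q))
E
```

```text
4159
plane [0.6521814  0.09981683 0.09740809] [-0.41681797 -0.0879802   0.9047222 ] tilt 25.21410561556015 down dir yaw -168.08119603750916 3021 0.0019988796560845355
[ 245  105   60   95 1674] [288.81899642 163.46236559]
((266.3759460449219, 145.47470092773438), (78.82991027832031, 115.72282409667969), 171.14035034179688)
heights over panel [-0.1476 -0.1375 -0.1161 -0.0658 -0.0536 -0.048  -0.043 ]
((247.51351928710938, 152.08108520507812), (73.97954559326172, 92.3922348022461), 80.53767395019531) [[285, 109], [297, 175], [292, 181], [215, 195], [210, 191], [197, 124]]
purple ((307.4886169433594, 248.28805541992188), 16.90138053894043)
purple ((154.7621612548828, 183.97837829589844), 17.237951278686523)
```

```bash
python3 - <<'E'
from h import *
t=load("top0.npz"); s=load("side0.npz")
c=np.array([0.6521814,0.09981683,0.09740809]); n=np.array([-0.41681797,-0.0879802,0.9047222])
C=t.cloud(); g=t.f.astype(int)
m=np.zeros(t.d.shape,bool); m[125:170,240:288]=1
m&=(g.max(-1)<125)
k,l,st,ce=cv2.connectedComponentsWithStats(m.astype(np.uint8),8)
i=1+np.argmax(st[1:,4]); print(st[i],ce[i])
cn=max(cv2.findContours((l==i).astype(np.uint8),0,cv2.CHAIN_APPROX_NONE)[0],key=len)
cn=cv2.convexHull(cn)
P=C[(l==i)&(t.d>0)]; print(np.percentile((P-c)@n,[2,10,25,50,75,90,98]).round(4))
# edge dir by minAreaRect of panel rays
wm=np.zeros(t.d.shape,np.uint8); wm[105:200,195:305]=1
wm&=(g.min(-1)>190).astype(np.uint8)
w=max(cv2.findContours(wm,0,cv2.CHAIN_APPROX_NONE)[0],key=cv2.contourArea)[:,0]
W=np.array([t.onplane(u,v,n,c) for u,v in w])
for yaw in (0.2,):
  X=np.array([np.cos(yaw),np.sin(yaw),0]);X-=n*(X@n);X/=np.linalg.norm(X);Y=np.cross(n,X)
  uv=np.stack([(W-c)@X,(W-c)@Y],1)
  r=cv2.minAreaRect((uv*1e4).astype(np.float32)); print("rect",r); 
  hull=cv2.approxPolyDP((uv*1e4).astype(np.float32),60,True)[:,0]; print(hull.round())
  # left/right edges line fits
  for nm,sel in (("y-",uv[:,1]<np.percentile(uv[:,1],2)+.006),("y+",uv[:,1]>np.percentile(uv[:,1],98)-.006)):
    q=uv[sel&(abs(uv[:,0])<.07)]; print(nm,np.polyfit(q[:,0],q[:,1],1),len(q))
  o=(W-c)
# cap ellipse on planes at heights
for h in (0.0135,0.017,0.022):
  E=np.array([t.onplane(u,v,n,c+n*h) for u,v in cn[:,0]]); uv=np.stack([(E-c)@X,(E-c)@Y],1)
  print(h,cv2.fitEllipse((uv*1e4).astype(np.float32)),cv2.minEnclosingCircle((uv*1e4).astype(np.float32)), (c+n*h+X*cv2.fitEllipse((uv*1e4).astype(np.float32))[0][0]/1e4+Y*cv2.fitEllipse((uv*1e4).astype(np.float32))[0][1]/1e4).round(4))
E
```

```text
[249 131  35  35 961] [265.78459938 148.23829344]
[0.0206 0.0282 0.0301 0.0321 0.0349 0.0569 0.0601]
rect ((81.30487060546875, -40.8428955078125), (1774.468994140625, 2085.108642578125), 0.029961278662085533)
[[  947. -1029.]
 [  959.   965.]
 [  657.   999.]
 [  691.   184.]
 [  529.    68.]
 [   76.   121.]
 [   91.   939.]
 [  366.   983.]
 [ -597.   995.]
 [ -790.   908.]
 [ -794.   589.]
 [ -724.   552.]
 [ -803.   393.]
 [ -737.   332.]
 [ -786.  -976.]
 [ -649. -1070.]]
y- [-0.00016555 -0.10526013] 57
y+ [-0.01111247  0.0983826 ] 59
0.0135 ((138.9135284423828, -481.9806213378906), (819.5396728515625, 844.23095703125), 112.68245697021484) ((145.1995849609375, -489.6474304199219), 427.0486145019531) [0.6685 0.0539 0.1154]
0.017 ((144.99188232421875, -480.1783142089844), (817.1028442382812, 841.720703125), 112.68241882324219) ((151.25924682617188, -487.822265625), 425.7788391113281) [0.6675 0.0538 0.1188]
0.022 ((153.67523193359375, -477.6035461425781), (813.6216430664062, 838.1345825195312), 112.6824951171875) ((159.9158935546875, -485.21502685546875), 423.9648742675781) [0.6661 0.0538 0.1237]
```

```bash
cat >> h.py <<'E'
YAW=0.198
n=np.array([-np.sin(np.radians(25))*np.cos(YAW),-np.sin(np.radians(25))*np.sin(YAW),np.cos(np.radians(25))])
X=np.array([np.cos(YAW)*np.cos(np.radians(25)),np.sin(YAW)*np.cos(np.radians(25)),np.sin(np.radians(25))]); Y=np.cross(n,X)
rim=np.array([0.6710,0.0550,0.1145])
E
python3 - <<'E'
from h import *
t=load("top0.npz"); s=load("side0.npz")
a=np.linspace(0,2*np.pi,60)
def draw(c,r0,c0,w,h,k,nm,pts):
    im=cv2.resize(np.ascontiguousarray(c.f[r0:r0+h,c0:c0+w,::-1]),None,fx=k,fy=k,interpolation=cv2.INTER_CUBIC)
    for p,col in pts:
        u=(c.proj(p)-[c0,r0]+.5)*k-.5
        cv2.circle(im,tuple(int(x) for x in u),1,col,-1)
    cv2.imwrite(nm,im)
pts=[]
for hh,col in ((.020,(0,255,0)),(.010,(0,255,255))):
    pts+=[(rim+n*hh+.042*(X*np.cos(x)+Y*np.sin(x)),col) for x in a]
for sx in np.linspace(-.033,.033,20):
    for sy in(-.007,.007): pts.append((rim+n*.046+X*sx+Y*sy,(0,0,255)))
draw(t,100,185,125,100,6,"pics/tc1.png",pts); draw(s,170,260,110,85,7,"pics/sc1.png",pts)
E
```

```text
(no output)
```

View pics/tc1.png

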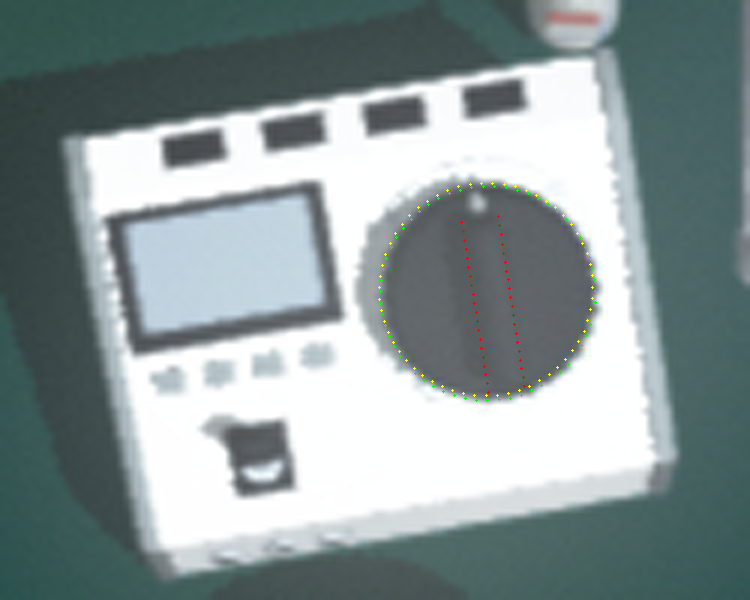

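View pics/sc1.png

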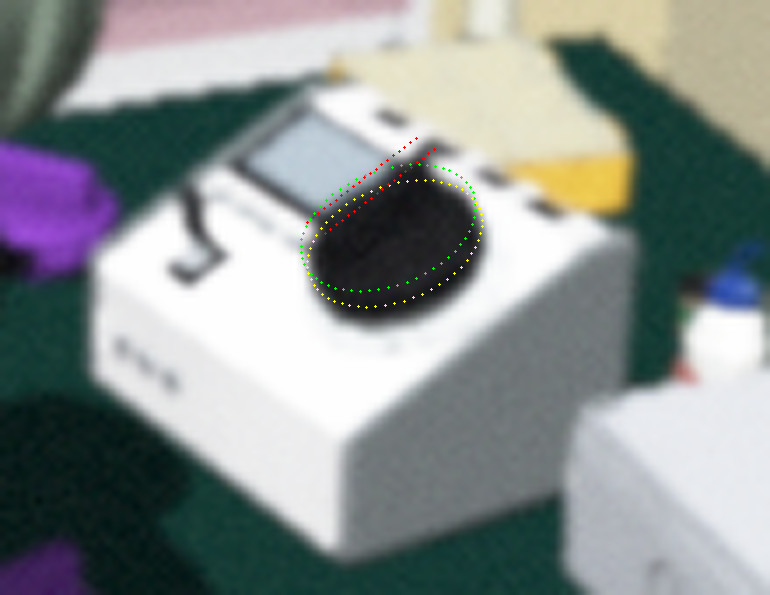

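```bash
python3 - <<'E'
from h import *
t=load("top0.npz"); s=load("side0.npz")
f=lambda p,o,k:((p[0]+.5)/k-.5+o[0],(p[1]+.5)/k-.5+o[1])
T=lambda *p:f(p,(185,100),6); S=lambda *p:f(p,(260,170),7)
for nm,a,b in (("front right bottom",T(668,490),S(340,558)),("front right top edge",T(672,460),S(347,440)),("front left top",T(150,548),S(95,262)),("rear right top",T(605,55),S(632,235)),("display far-right corner",T(320,185),S(402,158)),("display near-left",T(137,350),S(233,165)),("display far left",T(110,217),S(305,98)),("vent1 (right)",T(497,98),S(545,208)),("vent left",T(195,148),S(392,117)),("paddle tip",T(258,425),S(190,190))):
    P,e=tri(t,a,s,b); print(nm,P.round(4),"gap",round(e,4), "side px err", (s.proj(t.onplane(*a,n,P))-b).round(2))
print(t.onz(*T(668,490),0), s.onz(*S(340,558),0))
for nm,c in (("t",t),("s",s)):
    C=c.cloud(); 
    m=(c.d>0)&(abs(C[...,0]-.5)<.1)&(abs(C[...,1]-.1)<.25)&(abs(C[...,2])<.02); print(nm,"bench z",np.median(C[m][:,2]),m.sum())
E
```

```text
front right bottom [ 0.6111 -0.0244  0.0104] gap 0.0036 side px err [ 1.1  -0.31]
front right top edge [ 0.6117 -0.0226  0.0704] gap 0.0021 side px err [ 0.65 -0.18]
front left top [0.5708 0.1879 0.0671] gap 0.0 side px err [ 0. -0.]
rear right top [0.7638 0.0094 0.1317] gap 0.0037 side px err [-1.12  0.35]
display far-right corner [0.7034 0.1209 0.1324] gap 0.0032 side px err [ 0.91 -0.27]
display near-left [0.6438 0.1918 0.1063] gap 0.0014 side px err [-0.4   0.11]
display far left [0.6882 0.2021 0.132 ] gap 0.0026 side px err [ 0.74 -0.21]
vent1 (right) [0.7433 0.0522 0.1301] gap 0.0002 side px err [ 0.06 -0.02]
vent left [0.7193 0.17   0.1303] gap 0.0003 side px err [-0.09  0.03]
paddle tip [0.6062 0.143  0.1214] gap 0.0091 side px err [ 2.64 -0.72]
[ 0.61505961 -0.02555651  0.        ] [ 0.6167289  -0.00873854  0.        ]
t bench z -0.00018584163819257427 13721
s bench z 0.00010935225904912249 2468
```

```bash
python3 - <<'E'
from h import *
t=load("top0.npz"); s=load("side0.npz")
C=s.cloud(); 
for u,v in ((300,220),(310,230),(330,225),(325,200),(316,205),(312,200),(287,197),(289,203),(291,207),(298,200)):
    P=C[v,u]; print((u,v),s.f[v,u],P.round(4), "over panel",round((P-rim)@n+.012,4), "X,Y",((P-rim)@X).round(4),((P-rim)@Y).round(4))
u=s.proj([0.615,-.0256,0]); print(u)
# contrast crop of top
a=t.f[128:170,245:287].astype(float); a=np.clip((a-60)*4,0,255).astype(np.uint8)
cv2.imwrite("pics/cap.png",cv2.resize(a[:,:,::-1],None,fx=12,fy=12,interpolation=cv2.INTER_CUBIC))
a=t.f[160:190,215:245]; cv2.imwrite("pics/sw.png",cv2.resize(a[:,:,::-1],None,fx=16,fy=16,interpolation=cv2.INTER_CUBIC))
# depth detail: heights over panel map around switch & wing from top
C=t.cloud(); H=(C-rim)@n+.012
print((H[166:184,220:238]*1000).astype(int))
E
```

```text
(300, 220) [254 254 254] [0.6115 0.0515 0.0772] over panel 0.0031 X,Y -0.0693 0.0083
(310, 230) [246 246 247] [ 0.6143 -0.0202  0.0771] over panel 0.0078 X,Y -0.0796 -0.0626
(330, 225) [109 114 116] [ 0.689  -0.0099  0.0759] over panel -0.025 X,Y -0.0119 -0.0671
(325, 200) [31 31 32] [0.6873 0.0321 0.1455] over panel 0.0352 X,Y 0.0235 -0.0257
(316, 205) [35 32 37] [0.6603 0.0401 0.1284] over panel 0.0303 X,Y -0.0063 -0.0125
(312, 200) [27 27 29] [0.6476 0.045  0.1459] over panel 0.051 X,Y -0.0092 -0.0052
(287, 197) [86 87 89] [0.6012 0.1401 0.1215] over panel 0.0402 X,Y -0.0439 0.0971
(289, 203) [138 137 141] [0.6199 0.1655 0.0846] over panel -0.0031 X,Y -0.0383 0.1184
(291, 207) [162 162 165] [0.614  0.1337 0.0852] over panel 0.0025 X,Y -0.049 0.0884
(298, 200) [240 241 242] [0.6438 0.1448 0.1015] over panel 0.0041 X,Y -0.0137 0.0934
[309.83230998 251.95735838]
[[   1    0    0    1    0    4   -2    0    1    2    0    4    0    0
     0    4    0    6]
 [   0   -2    2    2    0    2    0   -1    0    0    0    1    0    0
     3   -2    0    4]
 [   0   -1    2    2    0    2    
[... 785 characters left out ...]
4    5    4
     2   -2   -2   -2]
 [   1    0    3    0    3    8   25   26   19   19   10    5    9    3
     1    0    0    2]
 [  -2   -4    0   -2    3    2    2    5    9    7   12 1192    0    7
     0    0    0   -1]
 [   0    0    0    0    0    3    5    8    8    9    7    8    0    3
     0    0    1   -4]
 [  -2    1    0   -4    9    2    6    0    2    6    4    7    4    0
     1   -5    2    3]
 [  -1   -1    1    1    3    4    2    6    6    1    6    2   -1    4
     1    4    1    6]
 [  -1    0    2    0    3    0    5    3    3    2    2   -6   -1   -2
     0    0    3   -2]
 [  -3    0   -4   -1    0    2    2    6   -2   -2    0    0   -3    4
     1    2   -1    2]]
```

View pics/cap.png

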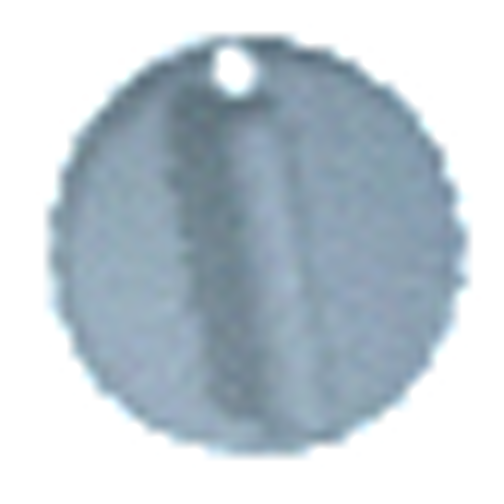

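View pics/sw.png

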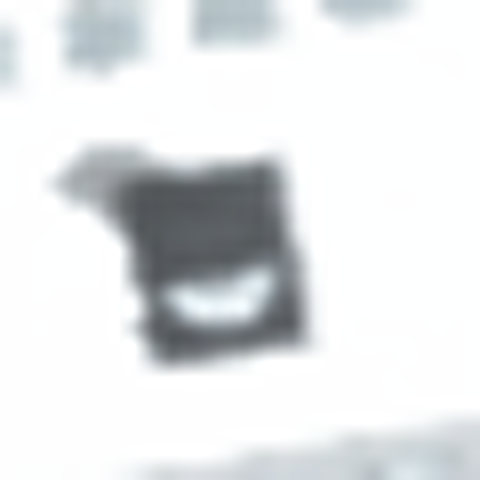

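```bash
python3 - <<'E'
from h import *
t=load("top0.npz"); s=load("side0.npz")
def loc(P): return (np.array([(P-rim)@X,(P-rim)@Y,(P-rim)@n+.012])*1000).round(1)
tip=t.onplane(227.6,174.1,n,rim+n*(.028)); print("tip",loc(tip),tip.round(4))
C=t.cloud(); L=np.stack([(C-rim)@X,(C-rim)@Y,(C-rim)@n+.012],-1)
m=np.zeros(t.d.shape,bool); m[170:180,222:235]=1; q=L[m]; q=q[(q[:,2]>.033)&(q[:,2]<.05)]
print("tip cloud",(q.mean(0)*1e3).round(1),(q.min(0)*1e3).round(1),(q.max(0)*1e3).round(1),len(q))
q=L[m]; q=q[(q[:,2]>.015)&(q[:,2]<.033)]; print((q*1e3).round(0).tolist())
for p in ((224.0,171.0),(233.8,181),(224.5,182.3),(231.5,170.5)):
    print("base corner",loc(t.onplane(*p,n,rim-n*.009)))
# tray
g=t.f.astype(int)
C=s.cloud(); Ls=np.stack([(C-rim)@X,(C-rim)@Y,(C-rim)@n+.012],-1)
q=Ls[185:215,275:300].reshape(-1,3); q=q[(q[:,2]>.012)&(q[:,2]<.06)&(abs(q[:,1]-.1)<.03)]; print("side paddle",(q*1e3).round(0).tolist())
# tray: dark low-sat pixels
hsv=cv2.cvtColor(t.f,cv2.COLOR_RGB2HSV)
a=t.f[150:270,330:430]; a=np.clip(a.astype(float)*3,0,255).astype(np.uint8)
cv2.imwrite("pics/tray.png",cv2.resize(a[:,:,::-1],None,fx=5,fy=5,interpolation=cv2.INTER_CUBIC))
E
```

```text
tip [-43.1  98.3  40. ] [0.6018 0.1413 0.1217]
tip cloud [-43.5  98.9  38.8] [-48.1  92.4  33.3] [-39.6 105.3  43.9] 22
[[-47.0, 91.0, 28.0], [-49.0, 91.0, 31.0], [-49.0, 98.0, 32.0], [-50.0, 96.0, 31.0], [-51.0, 94.0, 27.0], [-52.0, 92.0, 24.0], [-52.0, 104.0, 26.0], [-53.0, 101.0, 26.0], [-54.0, 99.0, 20.0], [-55.0, 97.0, 19.0]]
base corner [-41.9 106.8   3. ]
base corner [-70.2  87.9   3. ]
base corner [-69.5 110.5   3. ]
base corner [-43.7  88.9   3. ]
side paddle [[-43.0, 104.0, 41.0], [-39.0, 105.0, 37.0], [-46.0, 99.0, 41.0], [-44.0, 97.0, 40.0], [-41.0, 95.0, 39.0], [-49.0, 96.0, 40.0], [-45.0, 98.0, 36.0], [-43.0, 95.0, 36.0], [-50.0, 97.0, 36.0], [-49.0, 90.0, 39.0], [-45.0, 94.0, 33.0], [-51.0, 98.0, 32.0], [-50.0, 93.0, 33.0], [-46.0, 94.0, 30.0], [-52.0, 100.0, 27.0], [-52.0, 91.0, 31.0], [-46.0, 97.0, 24.0], [-52.0, 105.0, 19.0], [-51.0, 97.0, 23.0], [-50.0, 92.0, 25.0], [-57.0, 94.0, 25.0], [-53.0, 96.0, 21.0], [-51.0, 93.0, 20.0], [-57.0, 100.0, 17.0], [-56.0, 92.0, 20.0], [-52.0, 94.0, 16.0], [-59.0, 96.0, 16.0], [-54.0, 94.0, 13.0], [-61.0, 97.0, 12.0], [-59.0, 92.0, 13.0]]
```

View pics/tray.png

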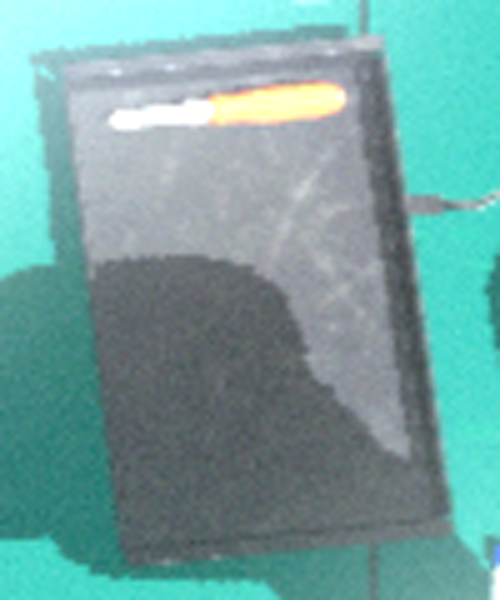

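```bash
python3 - <<'E'
from h import *
t=load("top0.npz")
f=lambda p:((p[0]+.5)/5-.5+330,(p[1]+.5)/5-.5+150)
c=[t.onz(*f(p),.024) for p in ((66,62),(383,38),(450,530),(127,564))]
c=np.array(c); print(c.round(4)); print([np.linalg.norm(c[i]-c[(i+1)%4]).round(4) for i in range(4)])
print("centre",c.mean(0).round(4),"yaw of long",np.arctan2(*( (c[0]+c[1]-c[2]-c[3])[[1,0]])), np.arctan2(*(c[0]-c[3])[[1,0]]),np.arctan2(*(c[1]-c[2])[[1,0]]), np.arctan2(*(c[0]-c[1])[[1,0]])-np.pi/2)
sd=[t.onz(*f(p),.011) for p in ((115,120),(340,97))]; print(sd)
C=t.cloud(); print("tray floor z",np.median(C[200:240,360:395][...,2]), "driver ctr")
import sys
from rig import ctrl
# IK tests
def rot(xt,yt):
    return R.from_matrix(np.stack([xt,yt,np.cross(xt,yt)],1)).as_rotvec()
def rz(v,a): return R.from_rotvec(n*a).apply(v)
for nm,p,xt,yt in (("sw",rim+X*-.02+Y*.0985+n*.045,-n,Y),("sw-",rim+X*-.02+Y*.0985+n*.045,-n,-Y),("cap",rim+n*.038,-n,Y),("cap-",rim+n*.038,-n,-Y),("cap55",rim+n*.038,-n,rz(Y,.96)),("cap55-",rim+n*.038,-n,-rz(Y,.96)),("high",rim+n*.16,-n,Y)):
    q=ctrl.ik(p,rot(xt,yt)); print(nm,p.round(3),None if q is None else np.round(q,2))
E
```

```text
[[ 0.6637 -0.1433  0.024 ]
 [ 0.6812 -0.3066  0.024 ]
 [ 0.4299 -0.3359  0.024 ]
 [ 0.409  -0.1745  0.024 ]]
[np.float64(0.1642), np.float64(0.253), np.float64(0.1628), np.float64(0.2566)]
centre [ 0.546  -0.2401  0.024 ] yaw of long 0.11908823937647146 0.12186945319799287 0.11626731211055563 0.10701403536319143
[array([ 0.63707703, -0.17068649,  0.011     ]), array([ 0.65266809, -0.28737709,  0.011     ])]
tray floor z 0.0026675316022345408 driver ctr
sw [0.615 0.144 0.147] [-0.33  0.82  0.05  1.86  0.45  0.02  1.02]
sw- [0.615 0.144 0.147] [-0.35  0.83  0.08  1.86 -0.72  0.03 -0.96]
cap [0.655 0.052 0.149] [ 0.02  0.85 -0.25  1.76  0.96  0.18  0.74]
cap- [0.655 0.052 0.149] [-0.13  0.84  0.03  1.77 -0.57  0.11 -0.93]
cap55 [0.655 0.052 0.149] [-0.23  0.86  0.22  1.77 -1.19  0.22 -2.53]
cap55- [0.655 0.052 0.149] [-0.09  0.84 -0.04  1.77 -0.1   0.1  -0.43]
high [0.605 0.042 0.26 ] [ 0.24  0.66 -0.61  1.82  0.91  0.45  0.81]
```

```bash
cat >> h.py <<'E'
from rig import ctrl
def rot(xt,yt): return R.from_matrix(np.stack([xt,yt,np.cross(xt,yt)],1)).as_rotvec()
def rz(v,a): return R.from_rotvec(n*a).apply(v)
def st(msg=""):
    s=ctrl.get_state(); p=s["eef_pos"]; f=np.array(s["ft_force"]); m=np.array(s["torque"])
    print(msg,"t%.2f"%s["time"],"loc",(np.array([(p-rim)@X,(p-rim)@Y,(p-rim)@n])*1e3).round(1),"p",np.round(p,4),"F(XYn)",np.array([f@X,f@Y,f@n]).round(1),"Mn %.2f"%(m@n),"w %.4f"%s["gripper_width"])
    return s
def snap(nm,k=None):
    for c in ("top","side"):
        d=ctrl.read_camera(c); np.savez(f"{c}_{nm}.npz",**d); cv2.imwrite(f"pics/{c}_{nm}.png",d["frame"][:,:,::-1])
E
python3 - <<'E'
from h import *
ctrl.gripper_to(0.0)
st("closed")
P=lambda x,y,h: rim+X*x+Y*y+n*h
r=rot(-n,-Y)
ctrl.movep(P(-.015,.0985,.11),r); st("above")
ctrl.move_linear(P(-.015,.0985,.038),velocity=.12); s=st("down"); print(np.round(s["joints"],2))
snap("a")
E
```

```text
closed t0.87 loc [-454.2 -487.6  364.9] p [ 0.2121 -0.5344  0.2533] F(XYn) [-0.1  0.7 -0.5] Mn 0.01 w -0.0002
above t3.61 loc [-14.9  97.7 110. ] p [0.5929 0.139  0.2079] F(XYn) [-0.5 -0.4 -0. ] Mn -0.10 w -0.0001
down t4.36 loc [-14.8  98.4  38.4] p [0.6225 0.1456 0.1431] F(XYn) [-0.3 -0.7  0.1] Mn 0.01 w 0.0001
[-0.35  0.84  0.09  1.84 -0.66  0.04 -1.02]
```

```bash
python3 - <<'E'
from h import *
for nm,(r0,c0,h,w,k) in {"side_a":(160,250,100,125,6),"top_a":(90,180,110,130,6)}.items():
    f=cv2.imread(f"pics/{nm}.png")[r0:r0+h,c0:c0+w]; cv2.imwrite(f"pics/{nm}_c.png",cv2.resize(f,None,fx=5,fy=5,interpolation=cv2.INTER_CUBIC))
E
```

```text
(no output)
```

View pics/side_a_c.png

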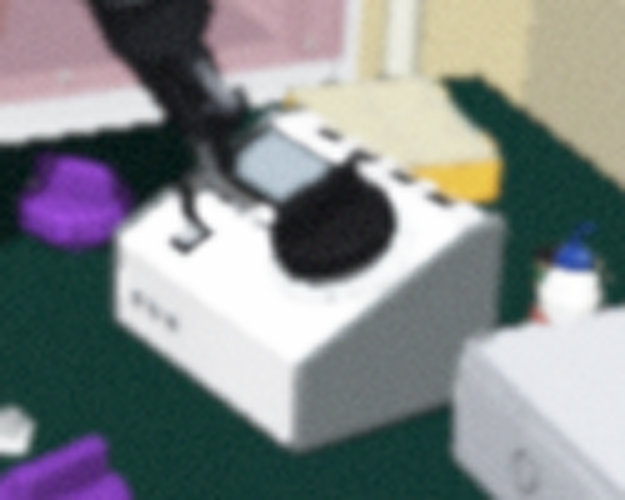

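View pics/top_a_c.png

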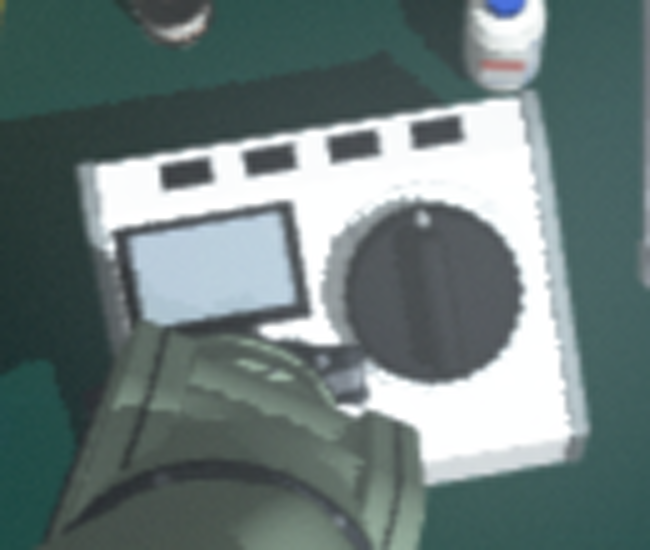

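```bash
python3 - <<'E'
from h import *
P=lambda x,y,h: rim+X*x+Y*y+n*h
x=-.015
for x in (-.030,-.040,-.046,-.049):
    ctrl.move_linear(P(x,.0985,.038),velocity=.06); s=st("x%.3f"%x)
    if abs(np.dot(s["ft_force"],X))>8: break
snap("b")
f=cv2.imread("pics/side_b.png")[160:260,250:375]; cv2.imwrite("pics/side_b_c.png",cv2.resize(f,None,fx=5,fy=5,interpolation=cv2.INTER_CUBIC))
E
```

```text
Traceback (most recent call last):
rig.MotionError: the arm cannot follow that straight line within its joint ranges
```

```bash
python3 - <<'E'
from h import *
P=lambda x,y,h: rim+X*x+Y*y+n*h
z=np.array([0,0,1.]); r=rot(-z,-Y)
for x,h in ((-.008,.036),(-.025,.033)):
    print(ctrl.ik(P(x,.0985,h),r))
ctrl.move_linear(P(-.008,.0985,.036),r,velocity=.05); st("tilt")
for x in (-.025,-.034,-.038,-.0405):
    ctrl.move_linear(P(x,.0985,.033),velocity=.06); s=st("x%.4f"%x)
    if abs(np.dot(s["ft_force"],X))>8: break
snap("b")
f=cv2.imread("pics/side_b.png")[160:260,250:375]; cv2.imwrite("pics/side_b_c.png",cv2.resize(f,None,fx=5,fy=5,interpolation=cv2.INTER_CUBIC))
E
```

```text
[-0.54101018  1.03874362  0.65131404  1.32890295 -0.67201228  0.99574257
 -1.13645799]
[-0.54809647  1.03037202  0.63751811  1.39756481 -0.68434042  0.93965995
 -1.10812996]
tilt t5.48 loc [-8.  98.5 36.3] p [0.6294 0.1472 0.144 ] F(XYn) [-0.3  0.5 -0.4] Mn 0.07 w -0.0001
x-0.0250 t5.92 loc [-24.7  98.6  33.2] p [0.6158 0.1445 0.1342] F(XYn) [ 0.2  0.  -1.2] Mn 0.03 w -0.0001
x-0.0340 t6.22 loc [-33.8  98.6  33.1] p [0.6079 0.1428 0.1302] F(XYn) [ 0.8  0.6 -0.1] Mn -0.00 w 0.0001
x-0.0380 t6.47 loc [-38.   98.5  33. ] p [0.6041 0.1421 0.1283] F(XYn) [ 0.5  0.3 -0.4] Mn -0.08 w -0.0001
x-0.0405 t6.72 loc [-40.6  98.5  33. ] p [0.6018 0.1416 0.1272] F(XYn) [ 0.3 -0.3 -0.7] Mn -0.03 w 0.0001
```

View pics/side_b_c.png

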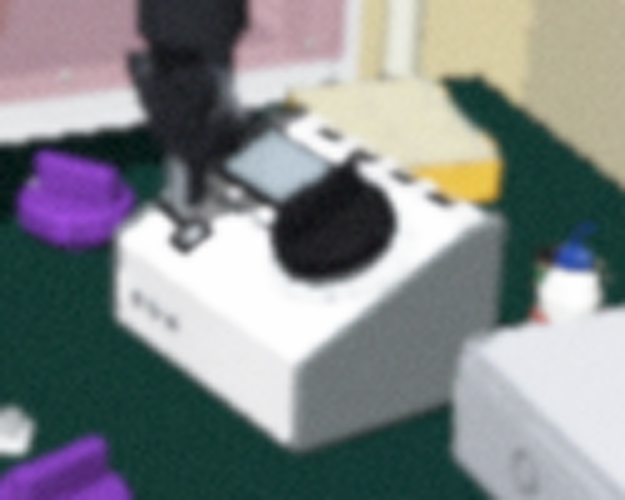

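```bash
python3 - <<'E'
from h import *
P=lambda x,y,h: rim+X*x+Y*y+n*h
for x in -np.arange(.042,.054,.0015):
    ctrl.move_linear(P(x,.0985,.033),velocity=.03); s=st("x%.4f"%x)
    if abs(np.dot(s["ft_force"],X))>6: break
E
```

```text
x-0.0420 t7.08 loc [-42.1  98.5  33. ] p [0.6006 0.1413 0.1266] F(XYn) [0.4 1.2 0.5] Mn -0.01 w 0.0003
x-0.0435 t7.33 loc [-43.6  98.5  33. ] p [0.5992 0.1411 0.126 ] F(XYn) [ 0.6  0.1 -0.4] Mn -0.05 w 0.0001
x-0.0450 t7.58 loc [-44.3  98.5  33. ] p [0.5985 0.1409 0.1257] F(XYn) [ 5.  -0.3 -1.6] Mn 0.03 w -0.0002
x-0.0465 t7.83 loc [-44.6  98.5  33.1] p [0.5983 0.1409 0.1256] F(XYn) [12.8  0.5 -0.5] Mn -0.02 w -0.0002
```

```bash
python3 - <<'E'
from h import *
P=lambda x,y,h: rim+X*x+Y*y+n*h
ctrl.move_linear(P(-.030,.0985,.050),velocity=.12)
r=rot(-n,-Y)
ctrl.move_linear(P(-.030,.0985,.085),velocity=.15)
for h in (.11,.08,.044,.035): print(h,np.round(ctrl.ik(P(0,0,h),r),3))
ctrl.movep(P(0,0,.11),r); s=st("above cap"); print(s["joints"].round(3))
ctrl.gripper_to(.045); st()
for h in (.11,.08,.044,.035): print(h,np.round(ctrl.ik(P(0,0,h),r),3))
snap("c")
f=cv2.imread("pics/side_c.png")[140:260,250:375]; cv2.imwrite("pics/side_c_c.png",cv2.resize(f,None,fx=5,fy=5,interpolation=cv2.INTER_CUBIC))
f=cv2.imread("pics/top_c.png")[90:200,180:310]; cv2.imwrite("pics/top_c_c.png",cv2.resize(f,None,fx=5,fy=5,interpolation=cv2.INTER_CUBIC))
E
```

```text
0.11 [-0.19   0.711  0.152  1.818 -0.672  0.229 -0.842]
0.08 [-0.166  0.767  0.106  1.801 -0.679  0.179 -0.832]
0.044 [-0.143  0.834  0.061  1.773 -0.684  0.128 -0.824]
0.035 [-0.139  0.852  0.051  1.764 -0.684  0.117 -0.822]
above cap t9.27 loc [-1.000e-01  9.000e-01  1.093e+02] p [0.6254 0.0468 0.2135] F(XYn) [0.6 0.6 0.1] Mn 0.01 w 0.0001
[-0.191  0.713  0.152  1.817 -0.671  0.231 -0.843]
 t9.77 loc [  0.    0.2 109.9] p [0.6254 0.0461 0.2141] F(XYn) [-0.4  0.1  0.3] Mn -0.02 w 0.0454
0.11 [-0.19   0.711  0.152  1.818 -0.672  0.229 -0.842]
0.08 [-0.167  0.767  0.108  1.801 -0.686  0.18  -0.826]
0.044 [-0.145  0.835  0.064  1.773 -0.701  0.13  -0.807]
0.035 [-0.141  0.852  0.055  1.764 -0.704  0.119 -0.803]
```

View pics/side_c_c.png

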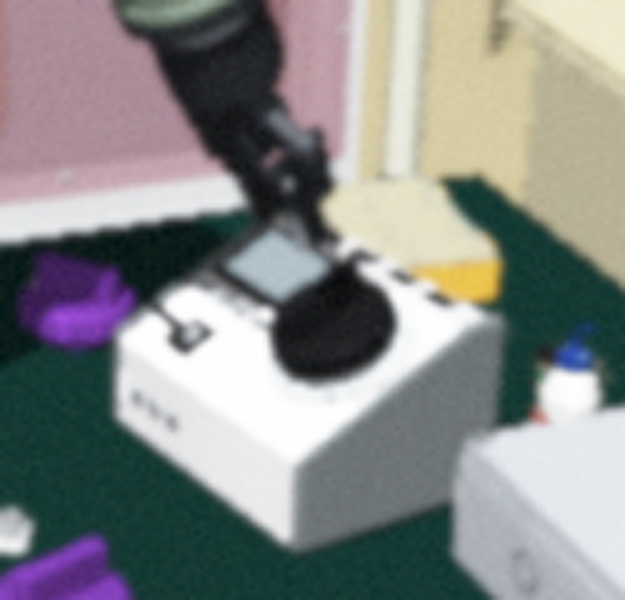

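View pics/top_c_c.png

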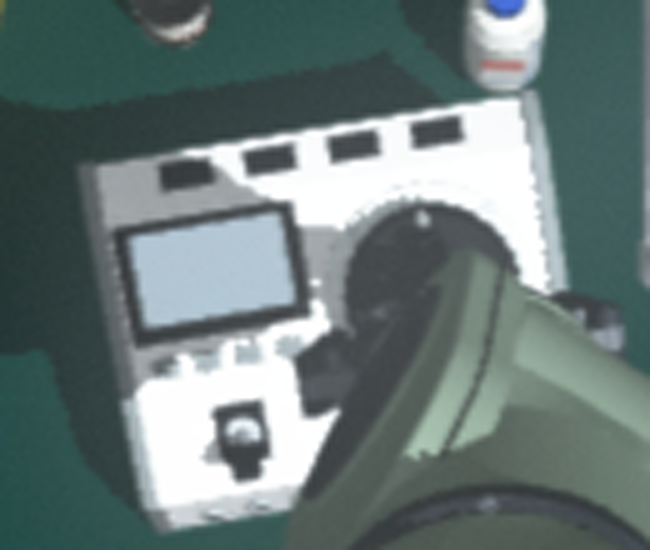

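```bash
python3 - <<'E'
from h import *
P=lambda x,y,h: rim+X*x+Y*y+n*h
r=rot(-n,-Y)
ctrl.move_linear(P(0,0,.060),r,velocity=.12); st()
ctrl.move_linear(P(0,0,.0445),r,velocity=.05); s=st("at wing")
if abs(np.dot(s["ft_force"],n))<6:
    ctrl.gripper_to(0.0); st("gripped")
snap("d")
f=cv2.imread("pics/side_d.png")[140:260,250:375]; cv2.imwrite("pics/side_d_c.png",cv2.resize(f,None,fx=5,fy=5,interpolation=cv2.INTER_CUBIC))
E
```

```text
t10.43 loc [ 0.  -0.1 60.3] p [0.6461 0.0499 0.1691] F(XYn) [ 0.2 -0.4  0.6] Mn -0.00 w 0.0450
at wing t10.89 loc [-0.1 -0.  44.4] p [0.6525 0.0513 0.1547] F(XYn) [ 0.7 -0.1 -0.5] Mn 0.02 w 0.0452
gripped t11.28 loc [ 0.1 -0.5 44.8] p [0.6526 0.0508 0.1551] F(XYn) [-0.9 -3.1  6.6] Mn -0.00 w 0.0128
```

View pics/side_d_c.png

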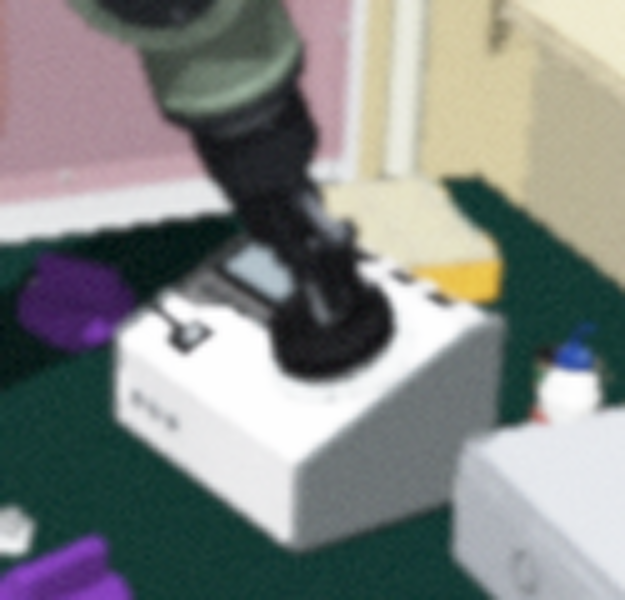

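```bash
python3 - <<'E'
from h import *
P=lambda x,y,h: rim+X*x+Y*y+n*h
r=rot(-n,-Y)
for h in (.0415,.0385,.0365):
    ctrl.move_linear(P(0,-.0007,h),r,velocity=.03); s=st("h%.4f"%h)
    if abs(np.dot(s["ft_force"],n))>20: break
E
```

```text
h0.0415 t11.62 loc [ 0.1 -0.9 41.7] p [0.654  0.0507 0.1524] F(XYn) [-1.1 -1.  10.6] Mn -0.03 w 0.0130
h0.0385 t11.88 loc [ 0.2 -0.9 38.8] p [0.6553 0.051  0.1497] F(XYn) [-1.6 -2.  11.1] Mn -0.08 w 0.0129
h0.0365 t12.12 loc [ 0.2 -0.9 36.8] p [0.6561 0.0511 0.148 ] F(XYn) [-1.6 -3.  10.8] Mn 0.04 w 0.0128
```

```bash
python3 - <<'E'
from h import *
P=lambda x,y,h: rim+X*x+Y*y+n*h
for a in (6,14,24,34,44):
    r=rot(-n,rz(-Y,np.radians(a)))
    ctrl.move_linear(P(.0002,-.0009,.0358),r,velocity=.02); s=st("a%d"%a)
    yt=R.from_rotvec(s["tcp_rot"]).as_matrix()[:,1]; print("  actual ang %.1f"%np.degrees(np.arctan2(yt@X,-yt@Y)), s["joints"].round(2)[[4,5,6]])
    if abs(np.dot(s["torque"],n))>1.0: break
E
```

```text
a6 t12.38 loc [ 0.6 -0.8 36.2] p [0.6567 0.0513 0.1476] F(XYn) [-0.8 -0.5 11.5] Mn 0.06 w 0.0128
  actual ang 6.1 [-0.64  0.12 -0.75]
a14 t12.68 loc [ 0.7 -0.7 36.3] p [0.6567 0.0515 0.1477] F(XYn) [ 0.1  0.8 11.7] Mn 0.09 w 0.0129
  actual ang 14.1 [-0.57  0.11 -0.68]
a24 t13.00 loc [ 0.7 -0.6 36.3] p [0.6567 0.0515 0.1477] F(XYn) [ 0.5 -0.2 11.6] Mn 0.07 w 0.0128
  actual ang 24.1 [-0.49  0.11 -0.59]
a34 t13.32 loc [ 0.7 -0.6 36.3] p [0.6567 0.0515 0.1477] F(XYn) [ 0.   0.2 11.4] Mn 0.09 w 0.0128
  actual ang 34.1 [-0.4  0.1 -0.5]
a44 t13.65 loc [ 0.6 -0.5 36.3] p [0.6566 0.0516 0.1476] F(XYn) [-0.   0.7 11.4] Mn 0.05 w 0.0129
  actual ang 44.1 [-0.32  0.1  -0.4 ]
```

```bash
python3 - <<'E'
from h import *
P=lambda x,y,h: rim+X*x+Y*y+n*h
for a in (50,53,54.5,56,57.5,59):
    r=rot(-n,rz(-Y,np.radians(a)))
    ctrl.move_linear(P(.0006,-.0006,.0358),r,velocity=.02); s=st("a%.1f"%a)
    yt=R.from_rotvec(s["tcp_rot"]).as_matrix()[:,1]; print("  actual ang %.1f"%np.degrees(np.arctan2(yt@X,-yt@Y)))
    if abs(np.dot(s["torque"],n))>.3: break
E
```

```text
a50.0 t13.91 loc [ 0.6 -0.3 36.2] p [0.6566 0.0518 0.1476] F(XYn) [-1.2  0.  11. ] Mn 0.13 w 0.0125
  actual ang 50.1
a53.0 t14.16 loc [ 0.6 -0.4 36.2] p [0.6566 0.0517 0.1475] F(XYn) [-2.3 -0.3 11.7] Mn 0.04 w 0.0129
  actual ang 53.0
a54.5 t14.41 loc [ 0.6 -0.4 36.2] p [0.6566 0.0517 0.1475] F(XYn) [-2.4  0.4 11.3] Mn -0.05 w 0.0123
  actual ang 54.5
a56.0 t14.66 loc [ 0.5 -0.4 36.2] p [0.6565 0.0517 0.1475] F(XYn) [-3.4 -0.3 11.9] Mn -0.11 w 0.0129
  actual ang 56.0
a57.5 t14.91 loc [ 0.1 -0.7 36.2] p [0.6562 0.0513 0.1473] F(XYn) [-4.3 -1.8 12.9] Mn -0.36 w 0.0129
  actual ang 57.5
```

```bash
python3 - <<'E'
from h import *
P=lambda x,y,h: rim+X*x+Y*y+n*h
r=rot(-n,rz(-Y,np.radians(55.5)))
ctrl.move_linear(P(.0005,-.0006,.0365),r,velocity=.02)
ok=True
for h in (.042,.047,.052,.060,.070):
    ctrl.move_linear(P(.0005,-.0006,h),r,velocity=.05); s=st("h%.3f"%h)
    if np.dot(s["ft_force"],n)<-8: print("STUCK?"); ok=False; break
if ok:
    ctrl.move_linear(P(0,0,.125),r,velocity=.15); st("up")
snap("e")
f=cv2.imread("pics/side_e.png")[110:260,230:375]; cv2.imwrite("pics/side_e_c.png",cv2.resize(f,None,fx=4,fy=4,interpolation=cv2.INTER_CUBIC))
E
```

```text
h0.042 t15.42 loc [ 0.5 -0.5 42.5] p [0.6539 0.0511 0.1532] F(XYn) [-2.1 -0.2  8.6] Mn -0.04 w 0.0128
h0.047 t15.67 loc [ 0.5 -0.5 47.6] p [0.6518 0.0507 0.1578] F(XYn) [-2.3 -0.9  7.4] Mn -0.01 w 0.0127
h0.052 t15.92 loc [ 0.5 -0.5 52.6] p [0.6498 0.0502 0.1624] F(XYn) [-1.5 -0.4  3.9] Mn 0.02 w 0.0127
h0.060 t16.23 loc [ 0.6 -0.5 60.3] p [0.6466 0.0496 0.1694] F(XYn) [-1.1  0.5  2.4] Mn 0.03 w 0.0125
h0.070 t16.57 loc [ 0.5 -0.5 70.2] p [0.6425 0.0487 0.1784] F(XYn) [-1.8  0.6 -1.3] Mn 0.02 w 0.0130
up t17.09 loc [1.000e-01 1.000e-01 1.246e+02] p [0.6194 0.0447 0.2275] F(XYn) [-0.5  0.7 -0.8] Mn -0.01 w 0.0127
```

View pics/side_e_c.png

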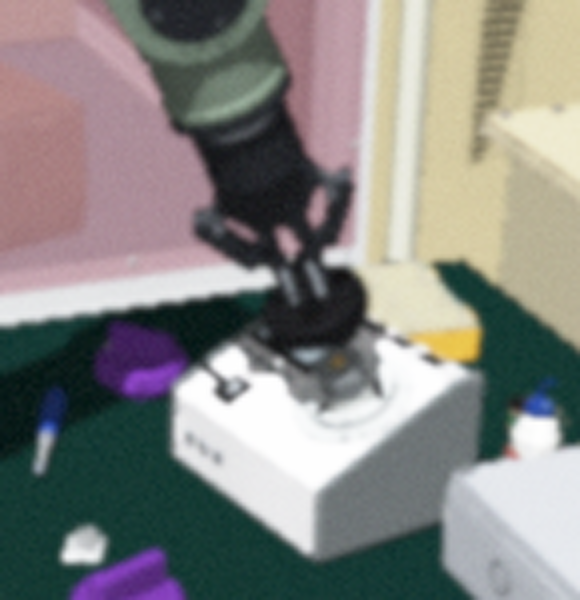

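View pics/top_e.png

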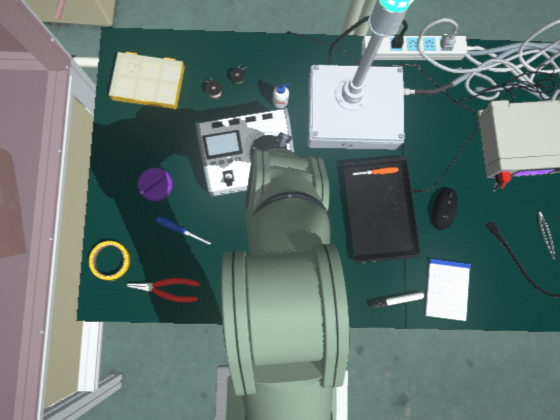

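```bash
cat >> h.py <<'E'
a_=.117; ty=np.array([np.cos(a_),np.sin(a_),0]); tx=np.array([np.sin(a_),-np.cos(a_),0]); tc=np.array([.546,-.240,0])
def T(x,y,z): return tc+tx*x+ty*y+np.array([0,0,z])
Z=np.array([0,0,1.])
def dn(deg): return rot(-Z,np.array([np.cos(np.radians(deg)),np.sin(np.radians(deg)),0]))
E
python3 - <<'E'
from h import *
r=None
for d in (-55,-35,-75,-15,-90): print(d,np.round(ctrl.ik(T(0,-.055,.22),dn(d)),2),np.round(ctrl.ik(T(0,-.055,.06),dn(d)),2))
ctrl.movep(T(0,-.055,.21),dn(-55)); st("over tray")
ctrl.move_linear(T(0,-.055,.075),dn(-55),velocity=.12); st("low")
snap("f")
for c in ("side","top"):
    f=cv2.imread(f"pics/{c}_f.png"); f=f[210:340,230:400] if c=="side" else f[140:290,320:450]; cv2.imwrite(f"pics/{c}_f_c.png",cv2.resize(f,None,fx=4,fy=4,interpolation=cv2.INTER_CUBIC))
E
```

```text
-55 [ 0.3   0.72  0.21  1.63 -0.19  0.81 -0.37] [ 0.34  0.97  0.13  1.75 -0.25  0.44 -0.32]
-35 [ 0.38  0.71  0.04  1.63 -0.04  0.8  -0.17] [ 0.38  0.96  0.05  1.75 -0.09  0.43 -0.12]
-75 [ 0.22  0.74  0.36  1.63 -0.33  0.83 -0.59] [ 0.3   0.98  0.21  1.75 -0.4   0.45 -0.53]
-15 [ 0.47  0.71 -0.13  1.62  0.11  0.81  0.04] [ 0.42  0.96 -0.03  1.75  0.07  0.43  0.08]
-90 [ 0.17  0.76  0.47  1.63 -0.43  0.85 -0.76] [ 0.27  0.99  0.27  1.75 -0.51  0.47 -0.69]
over tray t18.41 loc [-172.2 -259.2  185.5] p [ 0.4921 -0.2452  0.2098] F(XYn) [ 0.1  0.2 -1. ] Mn 0.02 w 0.0128
low t19.68 loc [-229.6 -260.3   64.1] p [ 0.4917 -0.2465  0.0756] F(XYn) [-0.3 -0.  -0.7] Mn -0.03 w 0.0129
```

View pics/side_f_c.png

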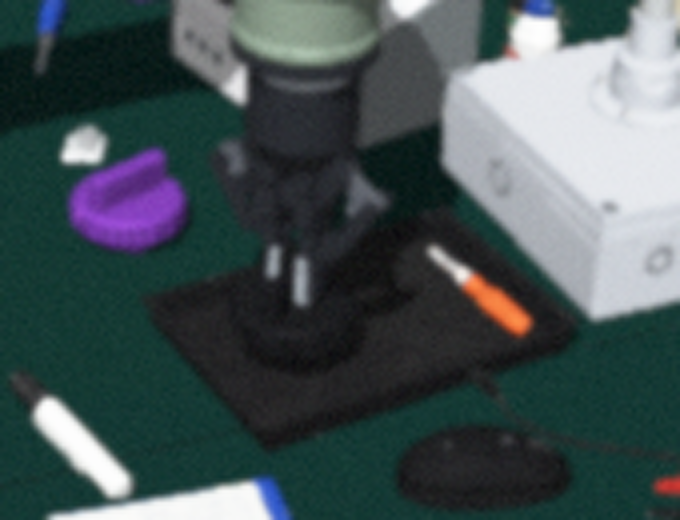

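View pics/top_f_c.png

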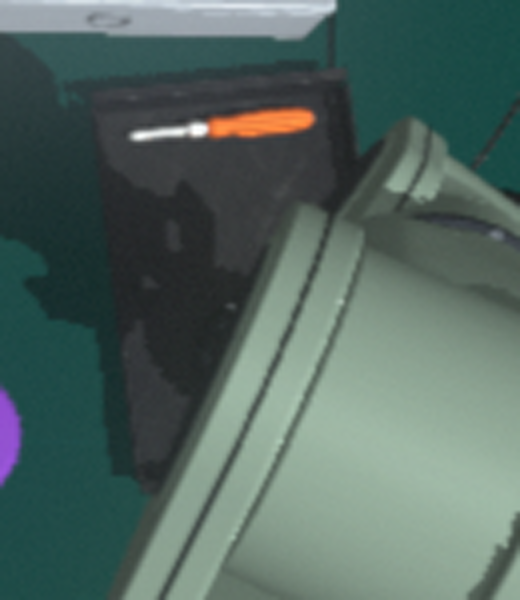

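The side view shows the held cap (around crop 300,320) inside the tray, clear of its walls and the orange screwdriver. I'll lower it until it touches.

```bash
python3 - <<'E'
from h import *
for z in np.arange(.068,.049,-.0015):
    ctrl.move_linear(T(0,-.055,z),dn(-55),velocity=.04); s=ctrl.get_state()
    if s["ft_force"][2]>2.5: break
print(s["time"],z,s["eef_pos"].round(4),s["ft_force"].round(1))
ctrl.gripper_to(.03); st("open")
ctrl.move_linear(T(0,-.055,.125),dn(-55),velocity=.15)
snap("g"); st()
for c in ("side","top"):
    f=cv2.imread(f"pics/{c}_g.png"); f=f[210:340,230:400] if c=="side" else f[140:290,320:450]; cv2.imwrite(f"pics/{c}_g_c.png",cv2.resize(f,None,fx=4,fy=4,interpolation=cv2.INTER_CUBIC))
E
```

```text
21.6083 0.059 [ 0.4916 -0.2466  0.0596] [-0.8  0.9 13.3]
open t21.92 loc [-236.9 -260.2   49.1] p [ 0.4913 -0.2464  0.0589] F(XYn) [0.1 0.1 1. ] Mn 0.05 w 0.0298
 t22.61 loc [-209.6 -259.9  108.2] p [ 0.491  -0.2462  0.124 ] F(XYn) [-0.2 -0.7 -0.1] Mn -0.02 w 0.0299
```

View pics/side_g_c.png

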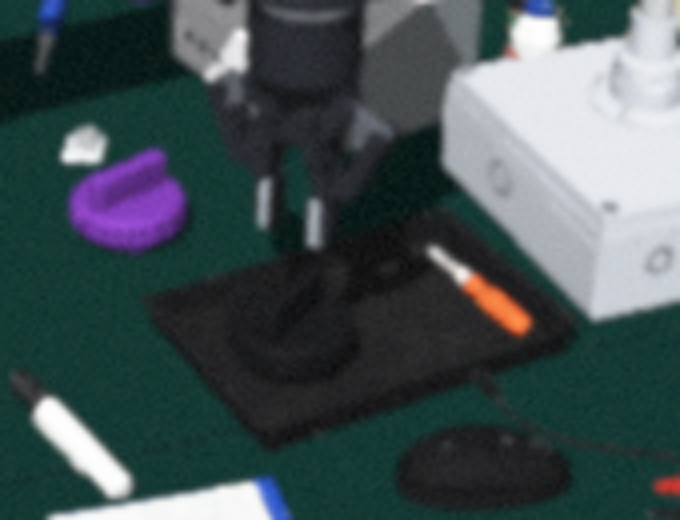

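```bash
python3 - <<'E'
from h import *
t=load("top_g.npz")
im=cv2.resize(np.ascontiguousarray(t.f[90:205,185:310,::-1]),None,fx=6,fy=5.2*6/5.2,interpolation=cv2.INTER_CUBIC)[:600]
for x in np.linspace(0,6.28,40):
    for h,rr,col in ((.03,.02,(0,255,0)),(0,.038,(0,0,255))):
        u=(t.proj(rim+n*h+rr*(X*np.cos(x)+Y*np.sin(x)))-[185,90]+.5)*6; cv2.circle(im,(int(u[0]),int(u[1])),1,col,-1)
cv2.imwrite("pics/pack.png",im)
E
```

```text
(no output)
```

View pics/pack.png

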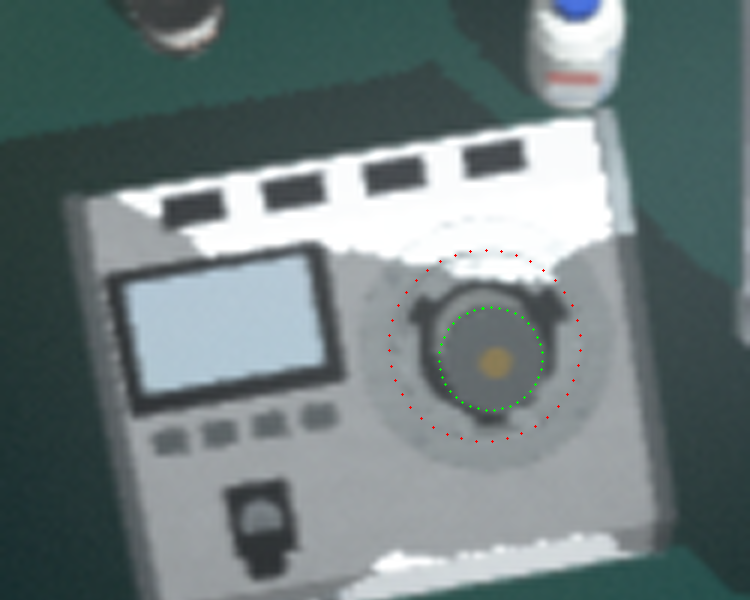

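View pics/top_g_c.png

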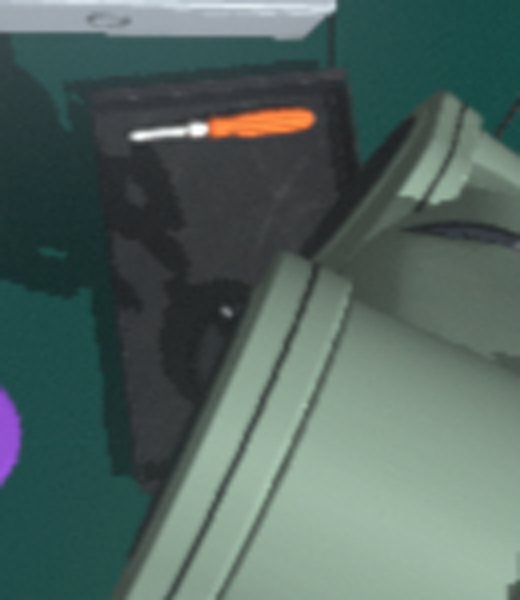

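```bash
python3 - <<'E'
from h import *
P=lambda x,y,h: rim+X*x+Y*y+n*h
ctrl.move_linear(T(0,-.03,.20),dn(-55),velocity=.2)
r=rot(-n,-Y)
print(np.round(ctrl.ik(P(0,0,.11),r),2))
ctrl.movep(P(0,0,.11),r); st("above")
ctrl.gripper_to(.065)
ctrl.move_linear(P(0,-.0005,.045),r,velocity=.12); st()
ctrl.move_linear(P(0,-.0005,.029),r,velocity=.05); s=st("low")
if np.dot(s["ft_force"],n)<5: ctrl.gripper_to(0); st("grip")
snap("h")
f=cv2.imread("pics/side_h.png")[140:260,250:375]; cv2.imwrite("pics/side_h_c.png",cv2.resize(f,None,fx=5,fy=5,interpolation=cv2.INTER_CUBIC))
E
```

```text
[-0.18  0.71  0.13  1.82 -0.61  0.22 -0.9 ]
above t24.33 loc [ -0.3  -1.4 109.9] p [0.6255 0.0444 0.2139] F(XYn) [ 0.2  0.  -0.4] Mn -0.04 w 0.0298
 t25.46 loc [ 0.1 -0.6 45.4] p [0.6524 0.0507 0.1557] F(XYn) [-0.4 -0.  -0. ] Mn -0.00 w 0.0648
low t25.93 loc [-0.2 -0.5 28.8] p [0.659  0.0521 0.1406] F(XYn) [-0.7 -0.3  0. ] Mn 0.02 w 0.0649
grip t26.27 loc [ 0.1 -0.6 29.2] p [0.6591 0.052  0.141 ] F(XYn) [ 0.5 -1.5  1.4] Mn 0.03 w 0.0382
```

View pics/side_h_c.png

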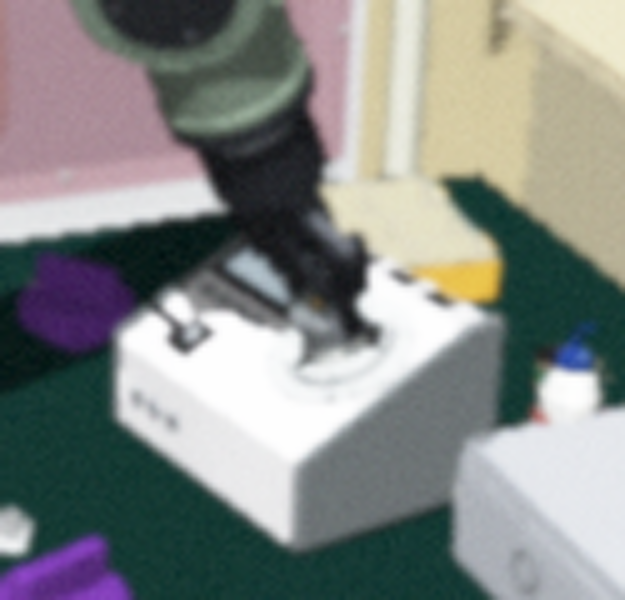

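```bash
python3 - <<'E'
from h import *
P=lambda x,y,h: rim+X*x+Y*y+n*h
r=rot(-n,-Y)
ctrl.move_linear(P(0,-.0005,.060),r,velocity=.08); st()
ctrl.move_linear(P(0,-.0005,.100),r,velocity=.10); st()
ctrl.move_linear(P(0,-.0005,.145),r,velocity=.12); st("out")
print(np.round(ctrl.ik(T(0,.04,.24),dn(-83)),2),np.round(ctrl.ik(T(0,.04,.10),dn(-83)),2))
snap("i")
f=cv2.imread("pics/side_i.png")[110:260,230:375]; cv2.imwrite("pics/side_i_c.png",cv2.resize(f,None,fx=4,fy=4,interpolation=cv2.INTER_CUBIC))
E
```

```text
t26.91 loc [ 0.1 -0.3 60.3] p [0.6462 0.0497 0.1692] F(XYn) [-0.3 -0.8 -2.5] Mn 0.01 w 0.0380
 t27.46 loc [-0.1 -0.3 99.8] p [0.6296 0.0464 0.2049] F(XYn) [-1.2 -0.1 -1.9] Mn -0.03 w 0.0378
out t27.98 loc [-1.000e-01 -2.000e-01  1.446e+02] p [0.6111 0.0427 0.2455] F(XYn) [-1.8 -0.1 -1.9] Mn -0.04 w 0.0382
[ 0.14  0.85  0.44  1.28 -0.37  1.08 -0.82] [ 0.2   1.01  0.3   1.42 -0.37  0.77 -0.82]
```

View pics/side_i_c.png

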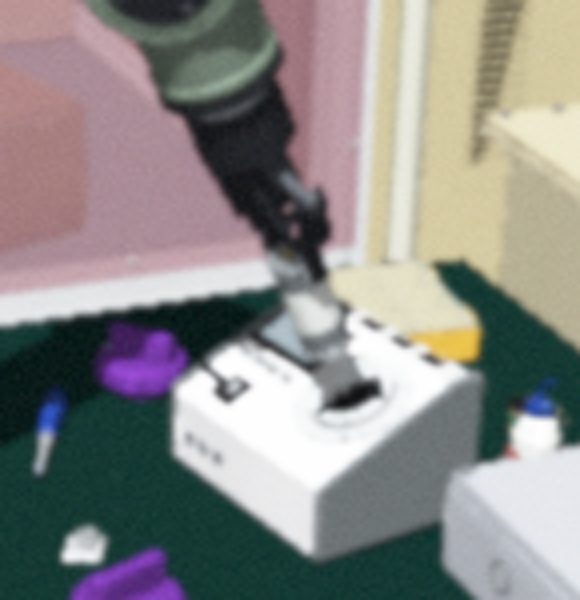

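```bash
python3 - <<'E'
from h import *
p=ctrl.get_state()["eef_pos"]
ctrl.move_linear(p+np.array([-.01,0,.035]),velocity=.15); st()
ctrl.movep(T(0,.04,.23),dn(-83)); st()
ctrl.move_linear(T(0,.04,.115),dn(-83),velocity=.12); st()
snap("j")
f=cv2.imread("pics/side_j.png")[190:340,230:400]; cv2.imwrite("pics/side_j_c.png",cv2.resize(f,None,fx=4,fy=4,interpolation=cv2.INTER_CUBIC))
f=cv2.imread("pics/top_j.png")[140:290,320:450]; cv2.imwrite("pics/top_j_c.png",cv2.resize(f,None,fx=4,fy=4,interpolation=cv2.INTER_CUBIC))
E
```

```text
t28.47 loc [  5.5   1.9 179.6] p [0.6011 0.0429 0.2796] F(XYn) [-0.3  0.2 -2. ] Mn -0.02 w 0.0382
 t29.56 loc [ -78.1 -266.6  163.5] p [ 0.5863 -0.2339  0.2297] F(XYn) [-0.4  0.5 -2. ] Mn -0.04 w 0.0381
 t30.67 loc [-126.8 -268.    60.5] p [ 0.586  -0.2354  0.1157] F(XYn) [-0.8 -0.9 -1.9] Mn 0.02 w 0.0381
```

View pics/side_j_c.png

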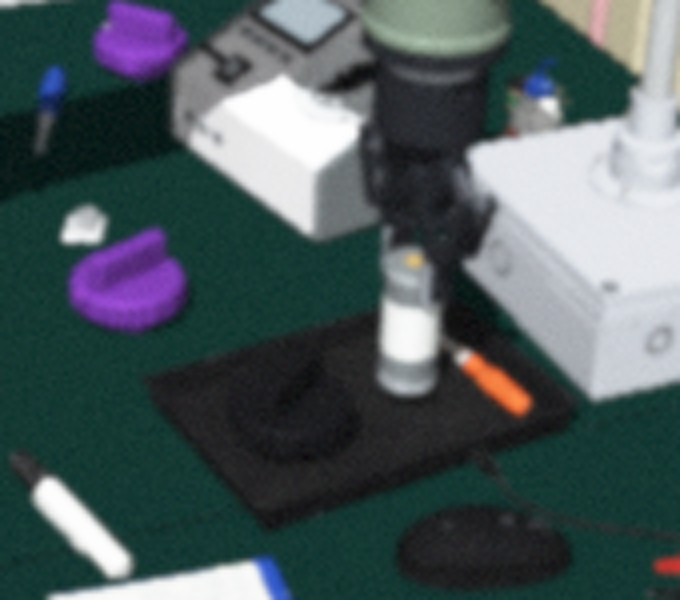

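View pics/top_j_c.png

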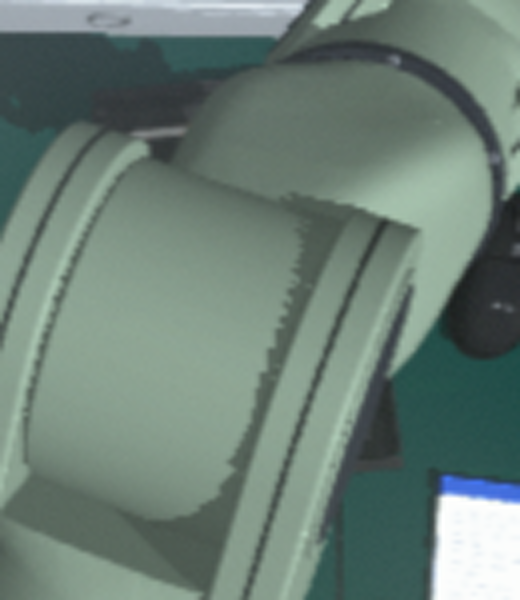

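Pack hangs upright at crop (410,330), between the cap and the screwdriver. Next I lower it until it touches and release.

```bash
python3 - <<'E'
from h import *
for z in np.arange(.106,.086,-.0015):
    ctrl.move_linear(T(0,.04,z),dn(-83),velocity=.03); s=ctrl.get_state()
    if s["ft_force"][2]>2: break
print(s["time"],z,s["eef_pos"].round(4),s["ft_force"].round(1),s["torque"].round(2))
snap("k")
f=cv2.imread("pics/side_k.png")[190:340,230:400]; cv2.imwrite("pics/side_k_c.png",cv2.resize(f,None,fx=4,fy=4,interpolation=cv2.INTER_CUBIC))
E
```

```text
32.9667 0.09549999999999999 [ 0.5863 -0.2357  0.097 ] [-2.7  1.4 22.6] [0.72 0.82 0.01]
```

View pics/side_k_c.png

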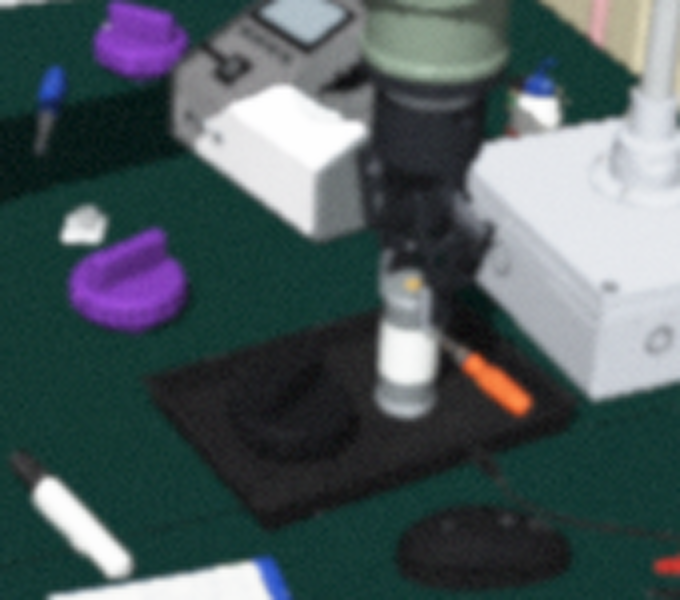

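```bash
python3 - <<'E'
from h import *
ctrl.move_linear(T(0,.04,.097),dn(-83),velocity=.03); s=st(); print(s["ft_force"].round(1),s["torque"].round(2))
ctrl.gripper_to(.044); st("open"); 
ctrl.gripper_to(.060); ctrl.wait(.2); st("open")
ctrl.move_linear(T(0,.04,.15),dn(-83),velocity=.1)
ctrl.move_linear(T(0,.04,.22),dn(-83),velocity=.2)
q=np.array([1.151,0.707,-0.028,1.485,0.022,0.951,-0.075])
snap("l"); st()
f=cv2.imread("pics/side_l.png")[190:340,230:400]; cv2.imwrite("pics/side_l_c.png",cv2.resize(f,None,fx=4,fy=4,interpolation=cv2.INTER_CUBIC))
E
```

```text
t33.32 loc [-134.8 -267.9   43.7] p [ 0.5858 -0.2353  0.0971] F(XYn) [2.3 0.3 4.6] Mn -0.13 w 0.0379
[0.1 0.3 5.1] [0.32 0.16 0.01]
open t33.55 loc [-135.1 -267.9   43.4] p [ 0.5856 -0.2353  0.0968] F(XYn) [ 0.8 -0.1 -0.3] Mn -0.04 w 0.0438
open t34.05 loc [-135.  -267.9   43.6] p [ 0.5857 -0.2353  0.097 ] F(XYn) [-0.1 -0.8  0.3] Mn 0.01 w 0.0601
 t35.33 loc [ -83.7 -267.6  154.2] p [ 0.5854 -0.2351  0.2189] F(XYn) [-0.2  0.1 -0.3] Mn 0.01 w 0.0603
```

View pics/side_l_c.png

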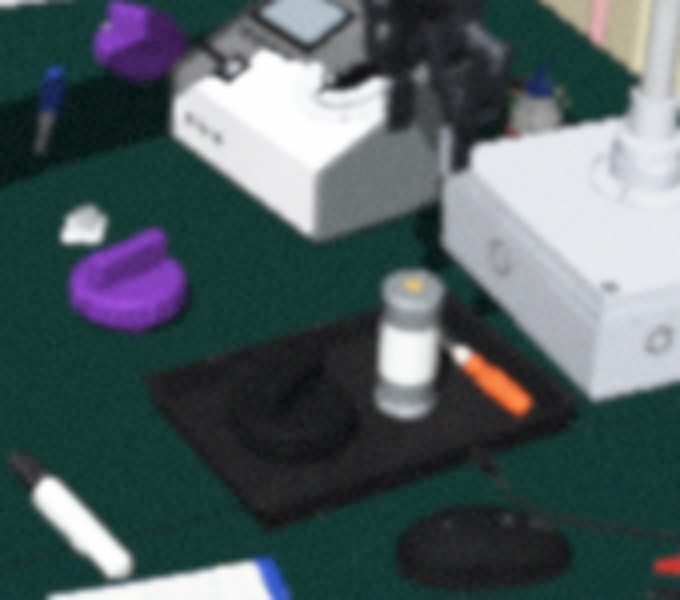

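```bash
python3 - <<'E'
from h import *
ctrl.move_j(np.array([1.151,0.707,-0.028,1.485,0.022,0.951,-0.075])); st()
snap("m")
c0=load("top0.npz"); t=load("top_m.npz")
C=t.cloud(); m=np.zeros(t.d.shape,bool); m[150:270,330:430]=1
q=C[m&(C[...,2]>.08)&(C[...,2]<.12)]; print("pack top",q.mean(0).round(4),q.min(0).round(3),q.max(0).round(3),len(q),"tray",((q.mean(0)-tc)@tx).round(4),((q.mean(0)-tc)@ty).round(4))
q=C[m&(C[...,2]>.048)&(C[...,2]<.07)&(C[...,0]<.54)]; print("wing",q.mean(0).round(4),np.percentile(q[:,2],[5,50,95]).round(4),len(q),"tray",((q.mean(0)-tc)@tx).round(4),((q.mean(0)-tc)@ty).round(4))
q=C[m&(C[...,2]>.025)&(C[...,2]<.042)&(C[...,0]<.54)]; print("disc z",np.percentile(q[:,2],[10,50,90]).round(4), len(q))
f=cv2.resize(t.f[90:310,190:460,::-1],None,fx=2.7,fy=2.7,interpolation=cv2.INTER_CUBIC); cv2.imwrite("pics/fin.png",f)
L=np.stack([(C-rim)@X,(C-rim)@Y,(C-rim)@n+.012],-1)[165:192,218:240].reshape(-1,3); q=L[(L[:,2]>.033)&(L[:,2]<.05)]; print("toggle tip",(q.mean(0)*1e3).round(1),len(q))
E
```

```text
t37.08 loc [-453.1 -487.2  363.8] p [ 0.2134 -0.5337  0.2527] F(XYn) [ 0.2 -0.2  0.1] Mn -0.00 w 0.0601
pack top [ 0.5827 -0.2356  0.0967] [ 0.564 -0.256  0.08 ] [ 0.604 -0.216  0.105] 239 tray -0.0001 0.037
wing [ 0.4895 -0.2462  0.0589] [0.0507 0.0597 0.0641] 177 tray -0.0004 -0.0568
disc z [0.0268 0.0338 0.0374] 827
toggle tip [-66.9  99.   38. ] 29
```

View pics/fin.png

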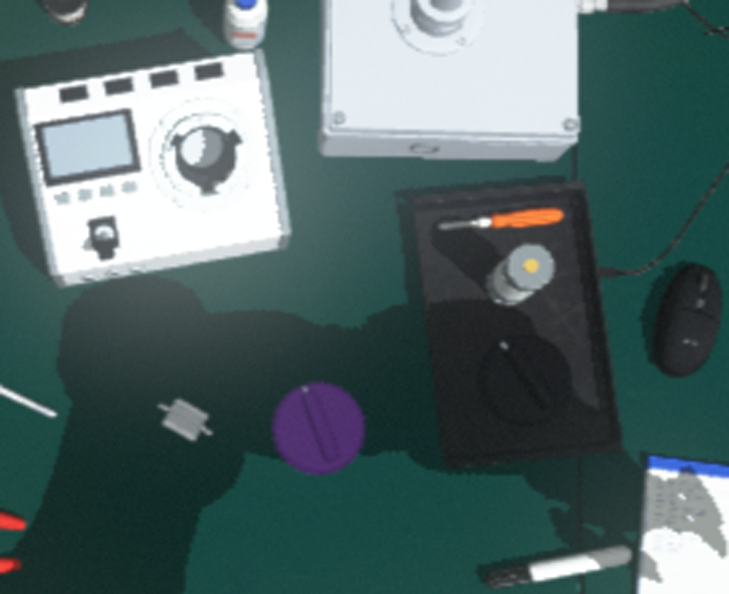

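```bash
python3 - <<'E'
from h import *
for nm in ("top_m","top0","top_g","side_m","side0","side_l"):
    t=load(nm+".npz"); C=t.cloud(); L=np.stack([(C-rim)@X,(C-rim)@Y,(C-rim)@n+.012],-1).reshape(-1,3)
    q=L[(abs(L[:,1]-.0985)<.012)&(abs(L[:,0]+.055)<.025)&(L[:,2]>.012)&(L[:,2]<.05)]*1e3
    b=[(h,q[(q[:,2]>=h)&(q[:,2]<h+6)][:,0]) for h in range(12,46,6)]
    print(nm,[(h,round(float(np.mean(x)),1),round(float(x.min()),1),round(float(x.max()),1),len(x)) for h,x in b if len(x)])
t=load("top_m.npz"); a=t.f[160:190,215:245]; cv2.imwrite("pics/sw2.png",cv2.resize(a[:,:,::-1],None,fx=16,fy=16,interpolation=cv2.INTER_CUBIC))
E
```

```text
top_m [(12, -56.7, -58.8, -53.7, 8), (18, -59.2, -60.8, -58.0, 9), (24, -61.5, -63.5, -59.8, 9), (30, -63.5, -67.0, -59.4, 13), (36, -67.7, -72.1, -60.8, 19), (42, -68.5, -69.2, -67.9, 2)]
top0 [(12, -59.3, -59.3, -59.3, 1), (18, -54.7, -55.0, -54.5, 2), (24, -51.1, -52.7, -46.7, 5), (30, -46.9, -50.0, -39.6, 6), (36, -43.4, -48.1, -39.9, 17), (42, -42.4, -45.0, -39.9, 2)]
top_g [(12, -54.9, -56.5, -53.4, 5), (18, -58.5, -60.8, -56.5, 11), (24, -60.8, -63.9, -58.2, 12), (30, -63.9, -69.1, -60.5, 11), (36, -67.8, -72.1, -63.6, 22)]
side_m [(12, -58.7, -62.2, -55.8, 5), (18, -64.3, -65.3, -63.3, 2), (24, -63.4, -67.7, -60.2, 3), (30, -67.3, -71.8, -63.4, 3), (36, -69.4, -71.6, -65.3, 6), (42, -70.1, -70.1, -70.1, 1)]
side0 [(12, -56.9, -60.5, -52.2, 6), (18, -51.6, -56.2, -46.4, 6), (24, -51.3, -57.1, -46.3, 4), (30, -48.1, -52.0, -42.8, 5), (36, -45.3, -50.2, -39.4, 9)]
side_l [(12, -59.2, -61.1, -57.2, 2), (18, -60.5, -62.3, -57.8, 4), (24, -64.4, -67.1, -59.7, 3), (30, -67.5, -72.2, -64.0, 6), (36, -70.4, -73.3, -68.2, 5)]
```

View pics/sw2.png

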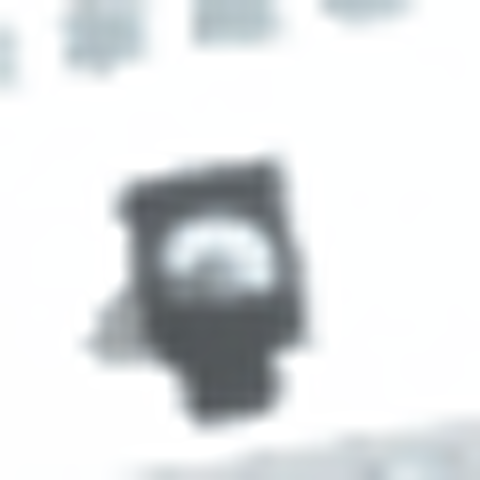

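```bash
python3 - <<'E'
from h import *
d=np.abs(load("top_m.npz").f.astype(int)-load("top0.npz").f).max(-1)
print("bystander diffs", {k:int((d[v[0]:v[1],v[2]:v[3]]>60).sum()) for k,v in dict(marker=(285,312,362,430),resistor=(232,258,240,275),driver=(208,250,150,215),purple1=(228,268,288,330),purple2=(165,205,133,175)).items()})
ctrl.sign_off(); print(ctrl.get_state()["time"])
E
```

```text
bystander diffs {'marker': 45, 'resistor': 0, 'driver': 0, 'purple1': 0, 'purple2': 0}
the job is handed in; nothing more can be done
the job is handed in; nothing more can be done
```

I took the battery pack out and stood it upright in the tray beside the cap. I handed the job in at about 37 s of the 56 s allowed.

- **Switch:** I pushed the toggle down the slope until it stopped hard, at about 13 N. In the final images its face leans about −0.38 rad, which fits −0.4 within depth noise.
- **Cap:** I pressed it about 8.5 mm with 11–12 N and turned it to its stop at 55–56°. The turn took about 0.1 N·m, and 0.36 N·m when it met the stop. It then lifted off freely and now stands wing up at tray (0, −57) mm, with the wing top 60 mm above the bench.
- **Pack:** I drew it out along the axis and set it down. It met the tray floor with about 22 N, which I eased to 5 N before letting go. It stands upright at tray (0, 37) mm with its top at 97 mm, clear of the cap and the tray screwdriver.

**Checks that disagreed:**
- The side camera pointed about 2 pixels (5 mm) away from the top one, so I used the top camera for positions.
- My first toggle push was refused because it ran into a joint range, so I pushed with the tool vertical instead.
- Between the first and last top images, the resistor, the blue screwdriver and the purple look-alikes showed no change. The marker's area differed in 45 pixels. It looks in the same place, so I took that for a lighting or shadow change and did not measure it further.

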